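# Pack a moulding kit tray at the foundry bench

### The job

Make up the kit for the next mould: pack the aluminium ingot, the tan feeder sleeve and the buff fire brick side by side in the red tray, the ingot lying flat on its wide foot and the sleeve and brick standing upright, all three down on the tray's floor. Set them down rather than dropping or toppling them, and leave the bronze bar, the crucible and the brush where they are.

Things in the scene. Friction and masses are not known exactly. Their poses are not given: they have to be found in the camera images.
- tray: Open red steel tray, fixed to the bench. Inside 118 mm (its x) by 128 mm (its y); walls 5 mm thick; floor 5 mm and rim 27 mm above the bench. Carrying loops stand out 18 mm from its y ends. Origin: centre of the underside; z up. The ingot fits along a 128 mm wall, sleeve and brick side by side along the other, 8 mm to spare: no finger room between, so the ingot goes first.
- ingot: Silvery aluminium ingot lying on its foot, 120 mm long (its y), 48 mm high; foot 50 mm wide (its x) and 16 mm high, above that 44 mm wide with upright sides. About 0.7 kg. Origin: centre of the underside; z up.
- sleeve: Tan refractory feeder sleeve standing upright: a tapered tube 95 mm high, outside diameter 60 mm at the foot and 52 mm at the top, a wall of 14 mm. About 0.16 kg. Origin: centre of the underside; z along its axis, up.
- brick: Pale buff fire brick standing on end, 58 x 58 mm, 95 mm high (its z). About 0.22 kg. Origin: centre of the underside; z up.
- bronze: Bystander: brass-coloured bronze bar, 105 mm long (its y), 48 mm wide foot, 34 mm high. Not to be packed. Origin: centre of the underside.
- crucible: Bystander: open black crucible, about 100 mm across, 85 mm high. Origin: centre of the underside.
- brush: Bystander: hand brush lying on the bench beyond the tray. Its x runs along the handle.
There are look-alikes about, which are no part of the job. Leave any turquoise look-alike of the sleeve alone. What is shaped like the ingot but green is not meant.

How it is judged (in metres and radians):
At the end, for the whole second after the job is handed in: Ingot, sleeve and brick all rest on the tray's floor (undersides within about 4 mm of it), inside the tray's walls (centres within 60 mm of the tray's centre), upright as found within 0.06 rad, released and at rest; the bystanders have not been moved more than 30 mm (z of ingot in the frame of tray between 0.002 and 0.009 m and horizontal distance between each of ingot, sleeve, brick and tray below 0.06 m and angle between each of ingot, sleeve, brick's own z axis and vertical below 0.06 rad and linear speed of each of ingot, sleeve, brick below 0.02 m/s and z of sleeve in the frame of tray between 0.002 and 0.009 m and z of brick in the frame of tray between 0.002 and 0.009 m); the robot touches nothing.
It fails at once if the ingot is dropped or knocked over (moves faster than 0.45 m/s while not held) (linear speed of ingot above 0.45 m/s and contact force between ingot and the fingers below 0.05 N).
It fails at once if the sleeve is dropped or knocked over (moves faster than 0.45 m/s while not held) (linear speed of sleeve above 0.45 m/s and contact force between sleeve and the fingers below 0.05 N).
It fails at once if the brick is dropped or knocked over (moves faster than 0.45 m/s while not held) (linear speed of brick above 0.45 m/s and contact force between brick and the fingers below 0.05 N).
It fails at once if the bronze bar, the crucible or the brush is moved more than 30 mm (distance of any of bronze, crucible, brush from where it was at the start of the episode above 0.03 m).
It also fails if it takes over 72 s, if anything falls off the work surface, if the arm or the gripper's body presses on something with over 40 N, if the wrist force passes 120 N, or if a joint passes its speed limit or range.

### The arm

A 6-joint arm with a two-finger parallel gripper is mounted at the origin on the work surface. World frame = base frame: x ahead of the robot, y to its left, z up, the work surface at z = 0. Lengths are in mm, angles in rad, forces in N, time in s.
With the tool pointing down it reaches from about 375 to 925 mm from the base axis. Payload 5.7 kg.
Tool frame: the origin (TCP) lies at the very end of the fingers, on their centre line; the grasp point (between the pads) lies 19 mm behind it (env.hold_point_z is the distance from the TCP to the grasp point, in mm); z points along the fingers, y is the line along which they close (so a half turn about z gives the same grasp; the last joint's range is limited). The gripper opens to 88 mm and grips with 3 to 60 N. Pads are 20 mm wide; open, the fingers measure 115 mm over their backs; the gripper's body (75 mm by 178 mm) begins 61 mm behind the grasp point.
Start: joints at [-1.221, 0.359, 1.51, -0, 1.272, -0.115], TCP at [268.927, -536.321, 222.623] pointing down, gripper open.
Joint ranges: [-2.97, 2.97], [-1.01, 2.36], [0.21, 2.38], [-0.96, 4.11], [0.2, 2.71], [-2.98, 2.98]. Speed limits (rad/s): [2.39, 2.39, 3.14, 3.14, 3.14, 3.14].

### API

Orientations are given as a unit quaternion [w, x, y, z].
In Python, from workcell import monitor, eyes, order, env gives the robot as it stands.
- The arm moves only by the tool jog_arm, never from a script. Its argument "steps" is text: rows parted by semicolons, each of 4 numbers parted by spaces: the shift along the tool's x, y, z as a fraction of full scale, then the turn about the tool's z as a fraction of full scale. A call has 1 to 20 rows; each row is the pose to reach, as a shift and turn from the pose commanded when the call began, along the tool's axes at that moment; what a row does not reach only later rows make up. Full scale, the value 1, is 200 mm for a shift and 2 rad for a turn. A row lasts 1/12 s, in which the tool goes at most 41.7 mm and 7.16 degrees, less where a joint would pass 70% of its speed; a pose out of reach is approached as far as the arm can. A call with a number of a shift or a turn outside -1 to 1 is refused whole. A call with a gripper value outside its range is refused whole. "fingers" is the opening, from 0 (shut) to 1 (fully open), set as the call begins (left out, the last holds). The fingers move at their own pace and stop on an object; "grip_force" is the grip in N (left out, the last holds). Time passes only in rows, so rows that repeat a pose let the fingers close. It gives the time, the measured TCP pose, the force, the opening and the grip force at its end, in the units of the state.
- monitor.state(): the state, without advancing time (a new reading comes with each control period).
- eyes.get_image(name): name is "scene" or "top" or "wrist"; returns a dict with "image" (400x640x3 uint8, blue, green, red), "fx", "fy", "cx", "cy" (pixels), "xyz" and "orientation" of the camera in the world. Camera axes: x right, y down, z forward; pixel columns grow to the right and rows downward; lengths in mm; the calibration is good to about 2 mm. A picture is of the moment at which its call begins. There is no depth.
- order.sign_off(): hands the job in; it is judged then, once.
Trained networks look in the newest picture that a camera, given by its name, has taken for a name from the list of things; names that differ only in an ending like _2 or _b are one class to them, and where a whole thing is asked for, a point or a joint stands for the part that bears it (a point fixed in the world has none). Each returns a list of dicts, best first, with "p" (0 to 1); they miss things now and then, are a little off and sometimes report something else, mostly with a low value. They report only what shows in the picture. A call takes as long as a camera call. They do not tell look-alikes from the thing itself.
- eyes.spot_in(query, camera): "extent" ([centre column, centre row, width, height] in pixels, round what is visible of it).
The state is a dict: "t": time; "joint_positions": joint angles; "joint_vel": joint speeds; "joint_efforts": joint torques, N m; "tool_pos": TCP position; "tool_rot": TCP orientation; "ft_force": force on the tool from outside, world axes, zero at the start; "moment": the same for the moment, N m; "finger_gap": finger opening in mm; "finger_force": force on a finger pad.
Only numpy, scipy, OpenCV 4.12 (cv2) and the standard library are available. Lean on these libraries where they do the work, as an engineer would, in place of code of your own. Each camera call takes 0.05 s, during which the arm holds its last target. There are 200 camera calls.

## Working session

There is one attempt and no reset: what is moved stays moved. The work goes in short steps, Python scripts to look and compute and a tool call to move; the robot and the scene stay as the last step left them, time stands still between calls to the robot, and variables do not carry over. Pictures are saved under pics/ and viewed, at most 10 in all, crops included, and the job is handed in when it is done.

Besides the shell and the picture viewer there is one more tool, called as name(argument=value, ...), one argument or row to a line, values as JSON. jog_arm: Moves the arm, as the interface text tells. Shift numbers are shares of 200 mm and turn numbers shares of 2 rad, none past 1 either way. Its arguments: {"type":"object","properties":{"steps":{"type":"string"},"fingers":{"type":"number"},"grip_force":{"type":"number"}},"required":["steps"]}

```bash
mkdir -p pics
cat > h.py <<'E'
import numpy as np, cv2
from scipy.spatial.transform import Rotation as R
from workcell import monitor, eyes, order, env
def rot(q): return R.from_quat([q[1],q[2],q[3],q[0]])
def ray(im,u,v):
    d=np.array([(u-im["cx"])/im["fx"],(v-im["cy"])/im["fy"],1.]); return np.array(im["xyz"]),rot(im["orientation"]).apply(d)
def onz(im,u,v,z):
    o,d=ray(im,u,v); return o+d*(z-o[2])/d[2]
def proj(im,P):
    c=rot(im["orientation"]).inv().apply(np.atleast_2d(P)-np.array(im["xyz"])); return np.c_[im["fx"]*c[:,0]/c[:,2]+im["cx"],im["fy"]*c[:,1]/c[:,2]+im["cy"]]
def tri(rays):
    A=np.zeros((3,3));b=np.zeros(3)
    for o,d in rays:
        d=d/np.linalg.norm(d);M=np.eye(3)-np.outer(d,d);A+=M;b+=M@o
    return np.linalg.solve(A,b)
E
python3 - <<'E'
from h import *
ims={n:eyes.get_image(n) for n in("top","scene","wrist")}
for n,im in ims.items():
    print(n,im["fx"],im["cx"],im["cy"],np.round(im["xyz"]),np.round(im["orientation"],3))
    for q in ("tray","ingot","sleeve","brick","bronze","crucible","brush"):
        for r in eyes.spot_in(q,n)[:3]:
            e=r["extent"]; print(q,round(r["p"],2),np.round(e),np.round(onz(im,e[0],e[1],40)))
cv2.imwrite("pics/top.png",ims["top"]["image"]);cv2.imwrite("pics/scene.png",ims["scene"]["image"])
print(monitor.state())
E
```

```text
top 360.99480770863454 325.3122965442122 203.32173343080544 [ 508.  -66. 1133.] [-0.03   0.709 -0.704  0.034]
tray 0.87 [296. 251.  59.  57.] [462.  16.  40.]
ingot 0.78 [395. 199.  40.  20.] [ 620. -285.   40.]
ingot 0.72 [410. 151.  43.  24.] [ 770. -332.   40.]
sleeve 0.77 [410. 263.  26.  20.] [ 429. -326.   40.]
sleeve 0.77 [448. 265.  33.  25.] [ 423. -440.   40.]
brick 0.85 [199. 199.  37.  25.] [616. 312.  40.]
bronze 0.88 [209. 258.  38.  18.] [439. 275.  40.]
bronze 0.22 [296. 250.  54.  55.] [464.  15.  40.]
brush 0.82 [350. 160.  10.  64.] [ 739. -148.   40.]
scene 460.52798081955194 324.7472383817083 197.94069029593226 [1462.   -7.  686.] [-0.302  0.611  0.658 -0.32 ]
tray 0.58 [358. 172.  66.  44.] [520.  12.  40.]
ingot 0.81 [229. 198.  56.  30.] [ 650. -279.   40.]
ingot 0.66 [189. 241.  66.  37.] [ 796. -327.   40.]
sleeve 0.91 [194. 142.  28.  40.] [ 415. -433.   40.]
sleeve 0.59 [233. 143.  24.  36.] [ 409. -327.   40.]
brick 0.62 [493. 198.  39.  56.] [601. 322.  40.]
bronze 0.94 [463. 166.  42.  24.] [473. 275.  40.]
crucible 0.86 [413. 235.  44.  56.] [742. 129.
[... 240 characters left out ...]
t_positions': array([-1.22108956e+00,  3.58787510e-01,  1.51040633e+00,  1.45772919e-05,
        1.27252098e+00, -1.15058916e-01]), 'joint_vel': array([ 0.00035082,  0.00120866, -0.00021239,  0.00084884, -0.00223385,
       -0.00108568]), 'joint_efforts': array([-9.79104079e-04, -5.15357423e+01, -2.71132314e+01,  6.72136992e-02,
        2.49005808e-02,  2.03132896e-05]), 'tool_pos': array([ 268.93340908, -536.30601925,  222.62780644]), 'tool_rot': array([-6.14774892e-05,  9.73120888e-01,  2.30294882e-01, -2.31150601e-07]), 'ft_force': array([ 0.44193751, -0.44329085,  1.34037778]), 'moment': array([-0.00728443,  0.00742691, -0.04141808]), 'finger_force': 0.0, 'finger_gap': 87.97849080291525}
```

View pics/top.png

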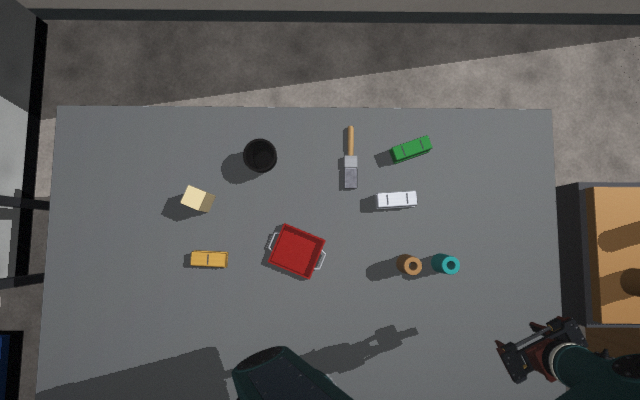

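View pics/scene.png

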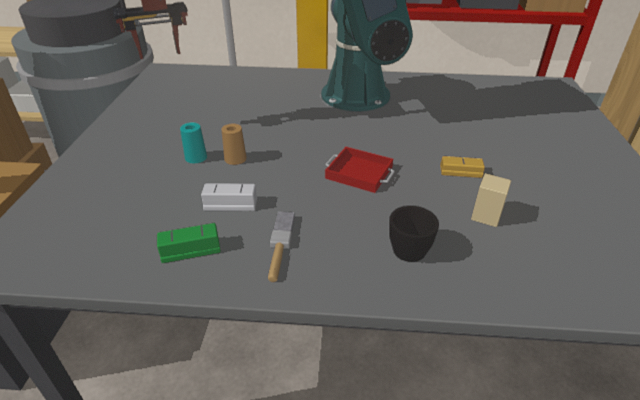

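Run:
```python
from h import *
im=eyes.get_image("wrist");s=monitor.state();T=rot(s["tool_rot"])
print("cam in tool",T.inv().apply(np.array(im["xyz"])-s["tool_pos"]).round(1));print((T.inv()*rot(im["orientation"])).as_matrix().round(3))
print("tool axes",T.as_matrix().round(3))
t=eyes.get_image("top")["image"];a=cv2.resize(t[130:285,370:470],None,fx=5,fy=3.8*1.0,interpolation=cv2.INTER_CUBIC)
a=cv2.resize(t[135:285,370:470],(400,600),interpolation=cv2.INTER_CUBIC);b=cv2.resize(t[170:320,165:265],(400,600),interpolation=cv2.INTER_CUBIC)
cv2.imwrite("pics/crop.png",np.hstack([a,b]))
```

```text
cam in tool [ 7.08e+01  1.00e-01 -1.62e+02]
[[ 0.001 -0.965 -0.26 ]
 [ 1.     0.001 -0.001]
 [ 0.001 -0.26   0.965]]
tool axes [[ 0.894  0.448 -0.   ]
 [ 0.448 -0.894  0.   ]
 [ 0.    -0.    -1.   ]]
```

View pics/crop.png

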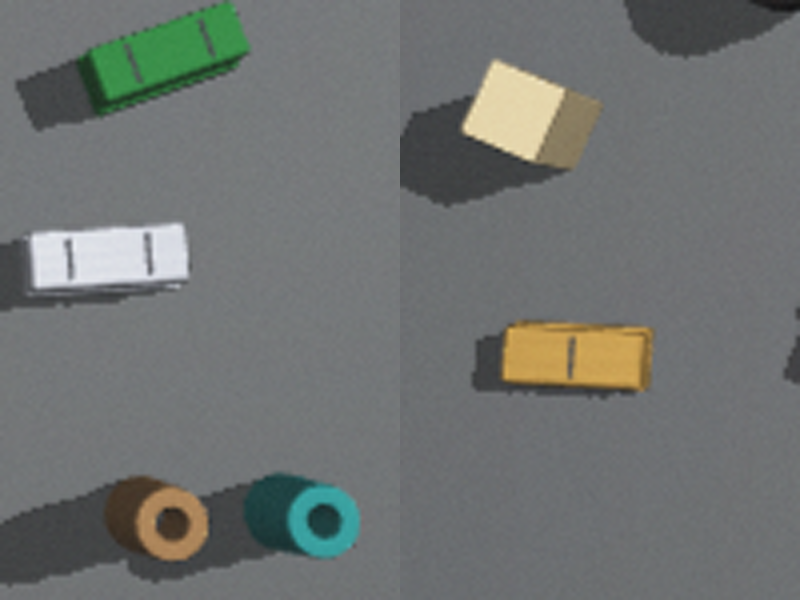

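Candidates in the top view: for the ingot, silver (395,199) or green (410,151); for the sleeve, tan (410,263) or turquoise (448,265). The crop confirms the silver ingot and the tan sleeve fit the description. The brick is pale buff at (199,199) and the bronze bar at (209,258) stays put.

jog_arm(
  steps="1 -0.33 0 -0.55;1 -0.33 0 -0.55;1 -0.33 0 -0.55;1 -0.33 0 -0.55;1 -0.33 0 -0.55;1 -0.33 0 -0.55;1 -0.33 0 -0.55;1 -0.33 0 -0.55;1 -0.33 0 -0.55;1 -0.33 0 -0.55",
  fingers=1,
  grip_force=25,
)

```text
t: 2.13
tool_pos: [418.3, -387.5, 222.7]
tool_rot: [-0.0, 0.708, 0.706, 0.0]
ft_force: [-0.7, 0.4, -0.2]
finger_gap: 88.0
finger_force: 0.0
```

jog_arm(
  steps="0.5 1 0 0;0.5 1 0 0;0.5 1 0 0;0.5 1 0 0;0.5 1 0 0;0.5 1 0 0;0.5 1 0 0;0.5 1 0 0",
)

```text
t: 2.8
tool_pos: [618.6, -288.6, 222.1]
tool_rot: [-0.0, 0.709, 0.705, -0.0]
ft_force: [0.1, 0.8, -0.4]
finger_gap: 87.9
finger_force: 0.0
```

Run:
```python
from h import *
im=eyes.get_image("wrist");s=monitor.state();print(s["t"],s["tool_pos"].round(1),s["joint_vel"].round(3).max())
cv2.imwrite("pics/w1.png",im["image"]); np.save("w1.npy",im,allow_pickle=True)
for q in ("ingot","sleeve","tray"):
    for r in eyes.spot_in(q,"wrist")[:3]: print(q,r)
```

```text
2.85 [ 617.6 -289.2  222.2] 0.015
ingot {'extent': [324.2, 167.7, 48.3, 105.6], 'p': 0.64}
ingot {'extent': [452.2, 207.8, 71.0, 110.5], 'p': 0.57}
sleeve {'extent': [180.6, 261.4, 33.1, 34.1], 'p': 0.97}
sleeve {'extent': [153.9, 205.9, 97.2, 67.3], 'p': 0.91}
```

View pics/w1.png

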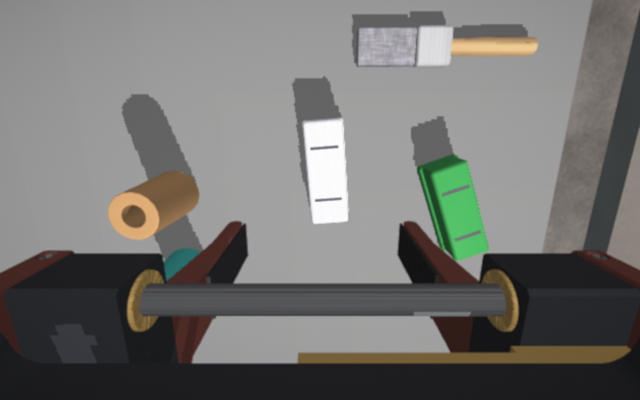

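The picture shows the silver ingot at (324,168), the green look-alike at (452,208), the tan sleeve at (153,205) with its top ring at about (133,215), and the gripper across the bottom. Now I'll measure the ingot's top face in two views.

```bash
cat >> h.py <<'E'
def mask(im,ext,kind,pad=4):
    """mask of the biggest blob of a colour class within a network's extent"""
    hsv=cv2.cvtColor(im["image"],cv2.COLOR_BGR2HSV);H,S,V=[hsv[...,i].astype(int) for i in range(3)]
    m={"white":(S<60)&(V>175),"tan":(H>5)&(H<25)&(S>80)&(V>145),"buff":(H>12)&(H<32)&(S>40)&(V>185),"red":((H<8)|(H>172))&(S>120)}[kind].astype(np.uint8)
    u,v,w,h=ext;k=np.zeros_like(m);k[max(0,int(v-h/2-pad)):int(v+h/2+pad)+1,max(0,int(u-w/2-pad)):int(u+w/2+pad)+1]=1
    n,l,st,_=cv2.connectedComponentsWithStats(m*k)
    return (l==1+np.argmax(st[1:,4])).astype(np.uint8)
def face(im,m,z):
    """min-area rectangle of the mask's outline laid on plane z: centre, sides, world angle (deg) of the long side"""
    c=max(cv2.findContours(m,cv2.RETR_EXTERNAL,cv2.CHAIN_APPROX_NONE)[0],key=cv2.contourArea)[:,0]
    P=np.float32([onz(im,u,v,z)[:2] for u,v in cv2.convexHull(c)[:,0]])
    b=cv2.boxPoints(cv2.minAreaRect(P));e=[b[1]-b[0],b[2]-b[1]];e.sort(key=np.linalg.norm)
    uv=proj(im,np.r_[b.mean(0),z])[0]
    return b.mean(0).round(1),np.round([np.linalg.norm(x) for x in e],1),round(float(np.degrees(np.arctan2(e[1][1],e[1][0]))%180),1),ray(im,*uv)
E
python3 - <<'E'
from h import *
w=np.load("w1.npy",allow_pickle=True).item();t=eyes.get_image("top")
mw=mask(w,[324.2,167.7,48.3,105.6],"white");mt=mask(t,[395,199,40,20],"white")
for z in(44,48,52):
    a=face(w,mw,z);b=face(t,mt,z);print(z,a[:3],b[:3])
print("tri",tri([a[3],b[3]]).round(1))
ms=mask(w,[153.9,205.9,97.2,67.3],"tan");mt=mask(t,[410,263,26,20],"tan")
for z in(91,95,99):
    a=face(w,ms,z);b=face(t,mt,z);print("sleeve",z,a[:3],b[:3])
print("tri",tri([a[3],b[3]]).round(1))
o=w["image"].copy();o[ms>0]=(255,0,255);o[mw>0]=(0,255,255);cv2.imwrite("pics/m.png",o[:260,60:420])
E
```

```text
44 (array([ 623.5, -285.2], dtype=float32), array([ 45.7, 121.3], dtype=float32), 93.8) (array([ 621.1, -278.9], dtype=float32), array([42.5, 98.3], dtype=float32), 94.8)
48 (array([ 623.4, -284.4], dtype=float32), array([ 45.1, 119.8], dtype=float32), 93.8) (array([ 620.6, -278.1], dtype=float32), array([42.4, 97.9], dtype=float32), 94.8)
52 (array([ 623.4, -283.6], dtype=float32), array([ 44.6, 118.4], dtype=float32), 93.8) (array([ 620.2, -277.3], dtype=float32), array([42.2, 97.6], dtype=float32), 94.8)
tri [ 623.7 -286.8   19.8]
sleeve 91 (array([ 439.8, -323. ], dtype=float32), array([51.3, 84.9], dtype=float32), 165.5) (array([ 444.2, -331.8], dtype=float32), array([ 6.4, 29.1], dtype=float32), 63.8)
sleeve 95 (array([ 442.2, -321.6], dtype=float32), array([50.6, 83.7], dtype=float32), 165.5) (array([ 444.4, -330.8], dtype=float32), array([ 6.4, 29. ], dtype=float32), 63.8)
sleeve 99 (array([ 444.7, -320.1], dtype=float32), array([49.9, 82.6], dtype=float32), 165.5) (array([ 444.7, -329.7], dtype=float32), array([ 6.4, 28.9], dtype=float32), 63.8)
tri [ 443.8 -325.5   97.3]
```

jog_arm(
  steps="1 -0.9 0 0.19;1 -0.9 0 0.19;1 -0.9 0 0.19;1 -0.9 0 0.19;1 -0.9 0 0.19;1 -0.9 0 0.19;1 -0.9 0 0.19;1 -0.9 0 0.19",
)

```text
t: 3.72
tool_pos: [435.1, -85.1, 222.6]
tool_rot: [-0.001, 0.83, 0.558, -0.001]
ft_force: [-0.1, 0.8, 0.4]
finger_gap: 87.8
finger_force: 0.0
```

Run:
```python
from h import *
im=eyes.get_image("wrist");im=eyes.get_image("wrist");s=monitor.state();print(s["t"],s["tool_pos"].round(1),s["joint_vel"].round(3).max())
np.save("w2.npy",im,allow_pickle=True);cv2.imwrite("pics/w2.png",im["image"])
for q in ("tray","sleeve","brick"):
    for r in eyes.spot_in(q,"wrist")[:3]: print(q,r)
a=cv2.imread("pics/m.png");cv2.imwrite("pics/w2m.png",np.vstack([im["image"][:330],cv2.copyMakeBorder(a,0,0,0,280,cv2.BORDER_CONSTANT)]))
```

```text
3.8167 [439.8 -88.3 223.3] 0.032
tray {'extent': [306.7, 77.7, 118.0, 153.3], 'p': 0.63}
sleeve {'extent': [381.8, 335.6, 56.3, 36.3], 'p': 0.64}
```

View pics/w2m.png

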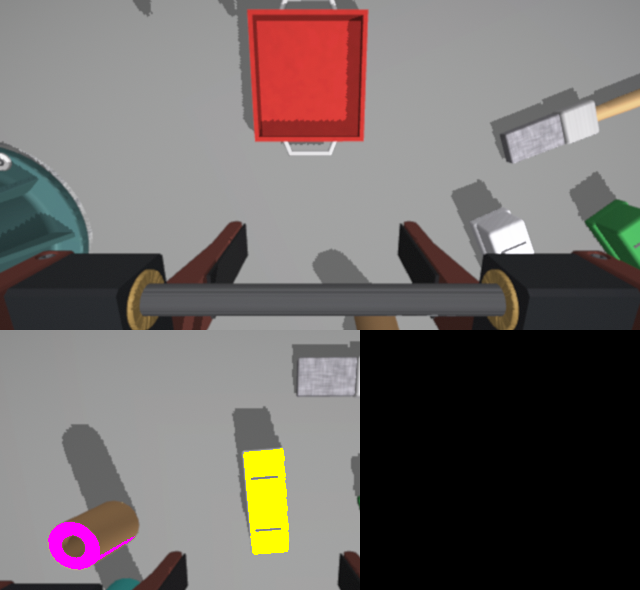

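The combined picture shows the whole tray at (307,78) with its rim spanning about (248..367, 10..140). The ingot mask (yellow) is clean, and the sleeve's ring (magenta) is well found apart from a thin sliver. Next I'll fit the solid outlines.

```bash
cat >> h.py <<'E'
from scipy.optimize import minimize
def ring(r,z,n=40): a=np.arange(n)*2*np.pi/n; return np.c_[r*np.cos(a),r*np.sin(a),0*a+z]
def box(a,b,z0,z1): return np.array([[x,y,z] for x in(-a/2,a/2) for y in(-b/2,b/2) for z in(z0,z1)],float)
SHAPE={"tray":box(128,138,0,27),"ingot":np.r_[box(50,120,0,16),box(44,120,16,48)],"brick":box(58,58,0,95),"sleeve":np.r_[ring(30,0),ring(26,95)],"ingot_top":box(44,120,47.9,48),"sleeve_top":ring(26,95),"brick_top":box(58,58,94.9,95)}
def sil(im,V,p,S=4):
    c,s=np.cos(p[2]),np.sin(p[2]);W=np.c_[p[0]+c*V[:,0]-s*V[:,1],p[1]+s*V[:,0]+c*V[:,1],V[:,2]*p[3]]
    k=np.zeros((400*S,640*S),np.uint8);q=(proj(im,W)+0.5)*S-0.5
    return cv2.fillConvexPoly(k,cv2.convexHull(np.float32(q)).round().astype(np.int32),1)
def fit(views,name,p0,free=4):
    """outline fit of (x,y,yaw,height scale) to masks in several views"""
    V=SHAPE[name];B=[(im,cv2.resize(m,None,fx=4,fy=4,interpolation=cv2.INTER_NEAREST)) for im,m in views]
    def f(q):
        p=np.r_[q*np.array([10,10,.1,.1])[:len(q)],[1]*(4-len(q))];c=0
        for im,m in B:
            k=sil(im,V,p);c+=1-(k&m).sum()/(k|m).sum()
        return c/len(B)
    x0=np.array([p0[0]/10,p0[1]/10,p0[2]/.1,10])[:free]
    r=minimize(f,x0,method="Nelder-Mead",options=dict(xatol=.003,fatol=1e-5,maxiter=250,initial_simplex=np.r_[[x0],x0+np.eye(free)*.8]))
    return np.round(r.x*np.array([10,10,.1,.1])[:free],3),round(1-r.fun,3)
def fill(m): 
    k=np.zeros_like(m);c=max(cv2.findContours(m,0,2)[0],key=cv2.contourArea);return cv2.fillPoly(k,[cv2.convexHull(c)],1)
E
python3 - <<'E'
from h import *
w1=np.load("w1.npy",allow_pickle=True).item();w2=np.load("w2.npy",allow_pickle=True).item();t=eyes.get_image("top");sc=eyes.get_image("scene")
mt=[fill(mask(im,e,"red")) for im,e in((w2,[307,78,118,153]),(t,[296,251,59,57]))]
a=fit([(w2,mt[0])],"tray",(462,16,-.36),3);print("tray wrist",a)
print("tray both",fit([(w2,mt[0]),(t,mt[1])],"tray",a[0]),"top",fit([(t,mt[1])],"tray",a[0],3))
m=mask(w1,[324,168,48,106],"white");print("ingot",fit([(w1,fill(m))],"ingot_top",(623,-284,.066),3),fit([(w1,fill(m))],"ingot",(623,-284,.066),3))
ms=mask(sc,[229,198,56,30],"white");print(ms.sum())
m=mask(w1,[133,215,52,52],"tan",3);m=fill(cv2.morphologyEx(m,cv2.MORPH_OPEN,np.ones((4,4))));print("sleeve",fit([(w1,m)],"sleeve_top",(436,-326,0),2))
mt=mask(t,[412,265,26,24],"tan",3);print("top",fit([(t,fill(mt))],"sleeve_top",(436,-326,0),2))
hsv=cv2.cvtColor(t["image"],cv2.COLOR_BGR2HSV);print(hsv[265,404:424].tolist())
s=monitor.state();print(s["t"],s["tool_pos"].round(1),rot(s["tool_rot"]).as_matrix()[:2,:2].round(4).tolist())
E
```

```text
tray wrist (array([ 4.63226e+02,  1.90810e+01, -3.86000e-01]), np.float64(0.991))
tray both (array([ 4.63382e+02,  1.85870e+01, -3.85000e-01,  1.05300e+00]), np.float64(0.92)) top (array([ 4.64156e+02,  1.86100e+01, -3.75000e-01]), np.float64(0.849))
ingot (array([ 6.23289e+02, -2.84335e+02,  6.90000e-02]), np.float64(0.963)) (array([ 6.23187e+02, -2.85068e+02,  7.00000e-02]), np.float64(0.976))
462
sleeve (array([ 427.386, -318.975]), np.float64(0.958))
top (array([ 425.213, -320.855]), np.float64(0.928))
[[15, 121, 154], [15, 119, 180], [16, 119, 180], [16, 117, 185], [19, 106, 181], [75, 7, 73], [15, 45, 68], [13, 99, 72], [18, 109, 63], [15, 99, 67], [14, 94, 68], [14, 102, 65], [17, 106, 72], [14, 119, 124], [16, 119, 178], [16, 123, 179], [16, 122, 178], [16, 117, 164], [83, 16, 64], [102, 17, 76]]
4.0667 [440.9 -88.9 222.7] [[0.3776, 0.926], [0.926, -0.3776]]
```

jog_arm(
  steps="-0.95 1 0.16 -0.23;-0.95 1 0.16 -0.23;-0.95 1 0.16 -0.23;-0.95 1 0.16 -0.23;-0.95 1 0.16 -0.23;-0.95 1 0.16 -0.23;-0.95 1 0.16 -0.23;-0.95 1 0.16 -0.23;-0.95 1 0.16 -0.23;-0.95 1 0.16 -0.23",
)

```text
t: 4.9
tool_pos: [553.1, -338.9, 189.8]
tool_rot: [-0.001, 0.681, 0.732, 0.0]
ft_force: [-0.5, -0.5, -0.4]
finger_gap: 87.7
finger_force: 0.0
```

Run:
```python
from h import *
w1=np.load("w1.npy",allow_pickle=True).item()
im=eyes.get_image("wrist");s=monitor.state();np.save("w3.npy",im,allow_pickle=True);cv2.imwrite("pics/w3.png",im["image"])
print(s["t"],s["tool_pos"].round(1),rot(s["tool_rot"]).as_matrix()[:2,:2].round(4).tolist())
g=proj(im,[[623,-285,40]])[0];c=[r["extent"] for r in eyes.spot_in("ingot","wrist")];print(g,c)
e=min(c,key=lambda e:np.hypot(*(np.array(e[:2])-g)))
m=mask(im,e,"white");m1=mask(w1,[324,168,48,106],"white")
p=(623,-285,.07)
print("w3",fit([(im,fill(m))],"ingot",p,3),"top",fit([(im,fill(m))],"ingot_top",p,3));print("both",fit([(im,fill(m)),(w1,fill(m1))],"ingot",p))
print(face(im,m,48)[:3])
for n in eyes.spot_in("sleeve","wrist"):print(n)
```

```text
4.95 [ 553.1 -338.3  190.2] [[-0.0739, 0.9973], [0.9973, 0.0739]]
[395.07443145 135.62078315] [[391.4, 130.4, 58.4, 118.4], [527.8, 190.5, 77.4, 123.0]]
w3 (array([ 6.22742e+02, -2.84770e+02,  8.10000e-02]), np.float64(0.819)) top (array([ 6.22129e+02, -2.85037e+02,  7.10000e-02]), np.float64(0.976))
both (array([ 6.23455e+02, -2.85285e+02,  7.00000e-02,  9.26000e-01]), np.float64(0.904))
(array([ 622.2, -284.5], dtype=float32), array([ 43.3, 117.9], dtype=float32), 94.1)
{'extent': [195.7, 247.6, 71.3, 64.5], 'p': 0.77}
{'extent': [193.8, 157.8, 96.7, 65.4], 'p': 0.7}
```

jog_arm(
  steps="0.241 0.367 0.1 0;0.241 0.367 0.2 0;0.241 0.367 0.3 0;0.241 0.367 0.4 0;0.241 0.367 0.5 0;0.241 0.367 0.6 0;0.241 0.367 0.7 0;0.241 0.367 0.76 0;0.241 0.367 0.8 0;0.241 0.367 0.82 0;0.241 0.367 0.82 0;0.241 0.367 0.82 0",
)

```text
t: 6.05
tool_pos: [623.8, -285.8, 27.5]
tool_rot: [0.001, 0.68, 0.733, 0.0]
ft_force: [-0.4, -0.4, -0.2]
finger_gap: 87.5
finger_force: 0.0
```

jog_arm(
  steps="0 0 0 0;0 0 0 0;0 0 0 0;0 0 0 0;0 0 0 0;0 0 0 0;0 0 0 0;0 0 0 0",
  fingers=0,
  grip_force=35,
)

```text
t: 6.72
tool_pos: [622.9, -285.6, 26.6]
tool_rot: [-0.0, 0.68, 0.733, -0.0]
ft_force: [-2.0, -0.3, 2.1]
finger_gap: 43.8
finger_force: 35.0
```

jog_arm(
  steps="0 0 -0.1 0;0 0 -0.25 0;0 0 -0.4 0;0.1 -0.05 -0.5 0;0.25 -0.13 -0.5 0;0.4 -0.2 -0.5 0.05;0.55 -0.3 -0.5 0.1;0.7 -0.4 -0.5 0.15;0.85 -0.45 -0.5 0.2;1 -0.5 -0.5 0.23;1 -0.5 -0.5 0.23;1 -0.5 -0.5 0.23;1 -0.5 -0.5 0.23",
)

```text
t: 7.8
tool_pos: [508.7, -93.4, 126.3]
tool_rot: [-0.0, 0.829, 0.559, -0.0]
ft_force: [-0.4, 0.8, -6.9]
finger_gap: 44.1
finger_force: 35.0
```

```bash
cat > go.py <<'E'
from h import *
import sys
x,y,z,a=map(float,sys.argv[1:5])  # world target of TCP, world angle (rad) of tool y
s=monitor.state();M=rot(s["tool_rot"]).as_matrix();d=M.T@(np.array([x,y,z])-s["tool_pos"])
t=-(a-np.arctan2(M[1,1],M[0,1]));t=(t+np.pi/2)%np.pi-np.pi/2
print(s["t"],s["tool_pos"].round(1),"shift frac",(d/200).round(3),"turn frac",round(t/2,4),"tilt",np.round(M[2,:2],4),"gap",round(s["finger_gap"],1),"pad",round(s["finger_force"],1),"q6",s["joint_positions"][5].round(2))
E
python3 go.py 493 6.2 31 -0.386
```

```text
7.8 [508.7 -93.4 126.3] shift frac [ 0.432 -0.26   0.476] turn frac 0.0007 tilt [-0.0002 -0.0003] gap 44.1 pad 35.0 q6 0.07
```

jog_arm(
  steps="0.1 -0.06 0 0;0.25 -0.15 0 0;0.38 -0.23 0 0;0.432 -0.26 0.05 0;0.432 -0.26 0.15 0;0.432 -0.26 0.25 0;0.432 -0.26 0.3 0;0.432 -0.26 0.3 0;0.432 -0.26 0.3 0;0.432 -0.26 0.3 0",
)

```text
t: 8.63
tool_pos: [494.2, 5.4, 67.2]
tool_rot: [0.0, 0.83, 0.558, 0.0]
ft_force: [0.7, 0.7, -6.5]
finger_gap: 43.7
finger_force: 35.0
```

```bash
python3 go.py 493 6.2 31.6 -0.386
python3 - <<'E'
from h import *
im=eyes.get_image("wrist");t=eyes.get_image("top");np.save("w4.npy",im,allow_pickle=True)
a=im["image"][60:330];b=cv2.resize(t["image"][205:295,250:350],(500,450)[::1],interpolation=cv2.INTER_CUBIC)
cv2.imwrite("pics/v4.png",np.vstack([a,cv2.copyMakeBorder(b[60:390],0,0,0,140,cv2.BORDER_CONSTANT)]))
E
```

```text
8.6333 [494.2   5.4  67.2] shift frac [ 0.001 -0.007  0.178] turn frac -0.0004 tilt [0.0004 0.0011] gap 43.7 pad 35.0 q6 0.26
```

View pics/v4.png

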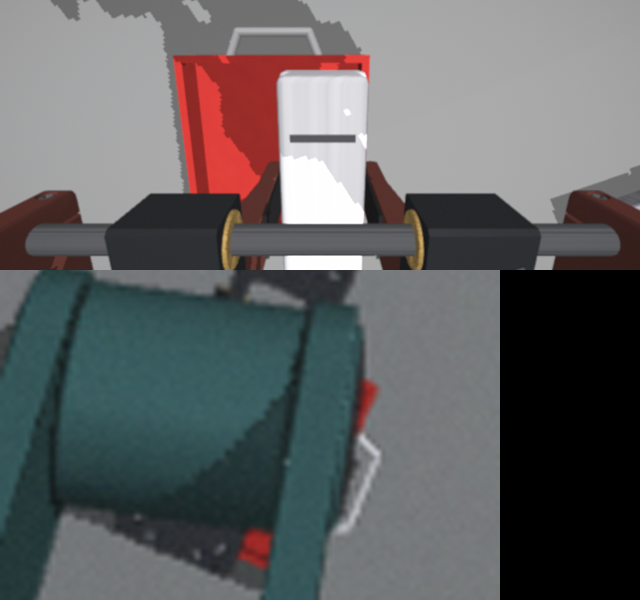

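The wrist view shows the ingot's far end at about row 132 (columns 278–368) with the tray's far wall just beyond it at rows 115–125. The arm hides the top view. I'll work out the end clearance from this.

Run:
```python
from h import *
im=np.load("w4.npy",allow_pickle=True).item();I=im["image"]
for c in(240,260): print(c,[(r,I[r,c].tolist()) for r in range(110,134,1)])
print([(r,I[r,322].tolist()) for r in range(112,138,1)])
T=np.array([463.2,19.1]);A=np.array([[.9264,-.3765],[.3765,.9264]])
for n,u,v,z in(("ingot end",322,131,88.6),("ingot L",279,150,88.6),("ingot R",367,150,88.6),("wall out",240,115,27),("wall out R",369,115,27)): print(n,(A@(onz(im,u,v,z)[:2]-T)).round(1))
```

```text
240 [(110, [113, 113, 112]), (111, [114, 114, 114]), (112, [114, 113, 113]), (113, [112, 112, 114]), (114, [95, 96, 120]), (115, [64, 66, 143]), (116, [44, 47, 154]), (117, [41, 44, 154]), (118, [42, 45, 154]), (119, [42, 45, 154]), (120, [42, 46, 155]), (121, [41, 44, 153]), (122, [42, 45, 154]), (123, [42, 44, 154]), (124, [42, 44, 154]), (125, [41, 44, 153]), (126, [41, 44, 152]), (127, [40, 44, 151]), (128, [41, 43, 151]), (129, [40, 43, 150]), (130, [40, 43, 150]), (131, [40, 44, 150]), (132, [41, 44, 151]), (133, [41, 43, 151])]
260 [(110, [113, 113, 113]), (111, [114, 113, 113]), (112, [113, 113, 112]), (113, [111, 112, 112]), (114, [95, 95, 120]), (115, [66, 67, 144]), (116, [44, 47, 154]), (117, [41, 44, 154]), (118, [42, 45, 155]), (119, [42, 45, 154]), (120, [42, 46, 155]), (121, [43, 46, 155]), (122, [41, 45, 155]), (123, [41, 45, 156]), (124, [42, 46, 157]), (125, [41, 44, 156]), (126, [43, 47, 158]), (127, [43, 46, 157]), (128, [41, 44, 156]), (129, [42, 45, 157]), (130, [43, 46, 157]), (131, [42, 46, 156]), (132, [42, 45, 155]), (133, [42, 45, 155])]
[(112, [119, 119, 118]), (113, [119, 119, 120]), (114, [102, 102, 127]), (115, [69, 71, 148]), (116, [44, 47, 156]), (117, [41, 44, 157]), (118, [41, 45, 156]), (119, [41, 45, 156]), (120, [41, 44, 156]), (121, [43, 46, 159]), (122, [48, 52, 181]), (123, [58, 63, 220]), (124, [60, 66, 228]), (125, [60, 65, 226]), (126, [59, 64, 225]), (127, [61, 66, 228]), (128, [60, 66, 230]), (129, [91, 91, 226]), (130, [148, 144, 192]), (131, [170, 165, 169]), (132, [172, 167, 166]), (133, [174, 168, 170]), (134, [178, 173, 174]), (135, [191, 185, 186]), (136, [210, 203, 204]), (137, [222, 218, 219])]
ingot end [33.6 61.7]
ingot L [13.6 53. ]
ingot R [54.6 53. ]
wall out [-19.7  68.4]
wall out R [64.1 68.4]
```

The visible lip is the foot's bottom edge (z≈41), which puts the end at tray y≈59.8, as planned with about 4 mm clear at each end. Lowering.

jog_arm(
  steps="0 -0.006 0.04 0;0 -0.006 0.08 0;0 -0.006 0.11 0;0 -0.006 0.13 0;0 -0.006 0.145 0;0 -0.006 0.155 0;0 -0.006 0.163 0;0 -0.006 0.169 0;0 -0.006 0.173 0;0 -0.006 0.173 0;0 -0.006 0.173 0",
)

```text
t: 9.65
tool_pos: [492.2, 6.5, 32.2]
tool_rot: [0.0, 0.83, 0.558, 0.0]
ft_force: [-0.4, -0.5, -7.0]
finger_gap: 43.8
finger_force: 35.0
```

```bash
python3 go.py 493.3 6.2 31.6 -0.386
```

```text
9.65 [492.2   6.5  32.2] shift frac [0.001 0.006 0.003] turn frac -0.0 tilt [0.0001 0.0002] gap 43.8 pad 35.0 q6 0.26
```

jog_arm(
  steps="0 0.002 0.002 0;0 0.002 0.004 0;0 0.002 0.006 0;0 0.002 0.006 0;0 0.002 0.006 0",
)

```text
t: 10.07
tool_pos: [492.7, 6.3, 31.6]
tool_rot: [0.0, 0.83, 0.558, 0.0]
ft_force: [-1.6, 0.7, 6.2]
finger_gap: 43.9
finger_force: 35.0
```

jog_arm(
  steps="0 0 0 0;0 0 0 0;0 0 0 0;0 0 0 0",
  fingers=0.62,
)

```text
t: 10.4
tool_pos: [492.8, 6.3, 31.0]
tool_rot: [0.0, 0.83, 0.558, 0.0]
ft_force: [1.1, 0.3, 0.5]
finger_gap: 54.5
finger_force: 0.0
```

jog_arm(
  steps="0 0 -0.03 0;0 0 -0.1 0;0 0 -0.25 0;0 0 -0.45 0;0 0 -0.6 0;0 0 -0.75 0;0 0 -0.75 0",
)

```text
t: 10.98
tool_pos: [496.3, 6.0, 186.9]
tool_rot: [0.003, 0.83, 0.558, 0.004]
ft_force: [0.8, 0.2, 0.7]
finger_gap: 54.7
finger_force: 0.0
```

jog_arm(
  steps="-1 0.15 -0.2 0;-1 0.15 -0.2 0;-1 0.15 -0.2 0;-1 0.15 -0.2 0;-1 0.15 -0.2 0;-1 0.15 -0.2 0;-1 0.15 -0.2 0",
  fingers=1,
)

```text
t: 11.57
tool_pos: [444.6, -192.1, 221.0]
tool_rot: [0.0, 0.831, 0.557, 0.0]
ft_force: [-0.2, 1.0, -0.5]
finger_gap: 87.5
finger_force: 0.0
```

jog_arm(
  steps="-0.93 0.15 0 0;-0.93 0.15 0 0;-0.93 0.15 0 0;-0.93 0.15 0 0;-0.93 0.15 0 0;-0.93 0.15 0 0;-0.93 0.15 0 0;-0.93 0.15 0 0;-0.93 0.15 0 0",
)

```text
t: 12.32
tool_pos: [403.1, -371.5, 220.4]
tool_rot: [-0.001, 0.829, 0.559, 0.0]
ft_force: [-0.1, -0.2, -0.7]
finger_gap: 87.8
finger_force: 0.0
```

```bash
python3 - <<'E'
from h import *
w1=np.load("w1.npy",allow_pickle=True).item()
im=eyes.get_image("wrist");s=monitor.state();np.save("w5.npy",im,allow_pickle=True)
print(s["t"],s["tool_pos"].round(1))
g=proj(im,[[427,-319,60]])[0];c=[r["extent"] for r in eyes.spot_in("sleeve","wrist")];print(g,c)
top=proj(im,[[427,-319,95]])[0]
def tm(im,c,r):
    m=mask(im,[*c,2*r,2*r],"tan",3);return fill(cv2.morphologyEx(m,cv2.MORPH_OPEN,np.ones((4,4))))
m=tm(im,top,36);m1=tm(w1,(133,215),26)
print("w5",fit([(im,m)],"sleeve_top",(427,-319,0),2),"w1",fit([(w1,m1)],"sleeve_top",(427,-319,0),2))
r=[]
for i,k in((im,m),(w1,m1)):
    M=cv2.moments(k,True);e=cv2.fitEllipse(max(cv2.findContours(k,0,1)[0],key=cv2.contourArea));print(e);r.append(ray(i,*e[0]))
print("tri",tri(r).round(1),[onz(im,*fc,95).round(1) for fc in[e[0]]])
o=im["image"].copy();o[m>0]=o[m>0]//2+np.array([128,0,128],np.uint8);cv2.imwrite("pics/w5.png",o)
E
python3 go.py 427 -319 55 -0.386
```

```text
12.3667 [ 403.1 -371.7  220.6]
[325.22477946 125.94315709] [[323.1, 126.9, 57.2, 54.2], [363.3, 215.6, 60.6, 72.0]]
w5 (array([ 426.433, -318.927]), np.float64(0.983)) w1 (array([ 427.465, -318.789]), np.float64(0.958))
((324.90374755859375, 126.96886444091797), (54.49800491333008, 56.39702224731445), 2.9334025382995605)
((134.8639678955078, 216.4262237548828), (43.980384826660156, 54.79824447631836), 119.65192413330078)
tri [ 426.8 -318.6   93.6] [array([ 216. , -328.5,   95. ])]
12.4167 [ 403.1 -372.   220.8] shift frac [0.29  0.012 0.829] turn frac 0.001 tilt [ 0.0006 -0.0005] gap 88.0 pad 0.0 q6 -0.49
```

View pics/w5.png

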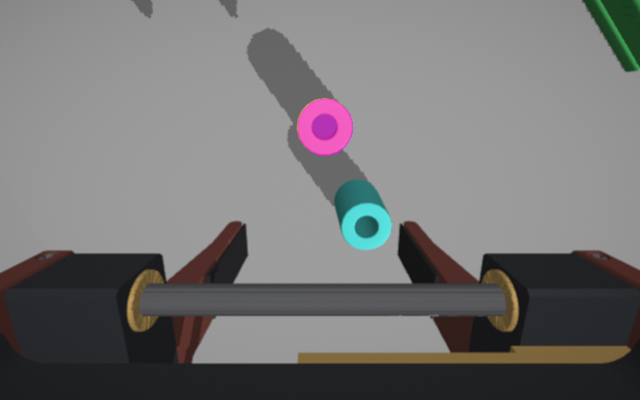

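The tan ring (masked magenta) is centred at (325,127) and the turquoise look-alike is at (363,216), clear of the grasp line. The sleeve's axis is at (426.5,-318.9), with its top measured at z≈94.

jog_arm(
  steps="0.15 0.005 0 0;0.289 0.01 0.1 0;0.289 0.01 0.22 0;0.289 0.01 0.36 0;0.289 0.01 0.5 0;0.289 0.01 0.6 0;0.289 0.01 0.68 0;0.289 0.01 0.75 0;0.289 0.01 0.8 0;0.289 0.01 0.81 0;0.289 0.01 0.81 0;0.289 0.01 0.81 0",
)

```text
t: 13.42
tool_pos: [426.8, -321.1, 59.5]
tool_rot: [0.0, 0.829, 0.559, 0.0]
ft_force: [-0.9, 0.9, 0.2]
finger_gap: 87.9
finger_force: 0.0
```

jog_arm(
  steps="0 0 0 0;0 0 0 0;0 0 0 0;0 0 0 0;0 0 0 0;0 0 0 0;0 0 0 0",
  fingers=0,
  grip_force=15,
)

```text
t: 14.0
tool_pos: [426.2, -321.1, 59.0]
tool_rot: [-0.0, 0.83, 0.558, -0.0]
ft_force: [-0.8, 0.4, 2.8]
finger_gap: 55.0
finger_force: 15.0
```

```bash
python3 go.py 427 -319 55 -0.386
```

```text
14.0 [ 426.2 -321.1   59. ] shift frac [ 0.011 -0.     0.02 ] turn frac -0.0 tilt [-0.     -0.0001] gap 55.0 pad 15.0 q6 -0.39
```

jog_arm(
  steps="0 0 -0.05 0;0 0 -0.15 0;0 0 -0.3 0;0.05 -0.02 -0.42 0;0.15 -0.06 -0.5 0;0.3 -0.12 -0.5 0;0.45 -0.18 -0.5 0;0.6 -0.24 -0.5 0;0.75 -0.3 -0.5 0;0.9 -0.36 -0.5 0;0.9 -0.36 -0.5 0",
)

```text
t: 14.92
tool_pos: [425.3, -121.9, 158.9]
tool_rot: [-0.002, 0.829, 0.559, 0.0]
ft_force: [-0.3, 0.5, -2.1]
finger_gap: 55.0
finger_force: 14.9
```

```bash
python3 go.py 426.5 -2.3 64 -0.386
```

```text
14.9167 [ 425.3 -121.9  158.9] shift frac [ 0.556 -0.216  0.477] turn frac 0.0013 tilt [ 0.0024 -0.0035] gap 55.0 pad 14.9 q6 -0.06
```

jog_arm(
  steps="0.14 -0.054 0 0;0.28 -0.108 0 0;0.42 -0.162 0 0;0.556 -0.216 0 0;0.556 -0.216 0.1 0;0.556 -0.216 0.2 0;0.556 -0.216 0.28 0;0.556 -0.216 0.28 0;0.556 -0.216 0.28 0;0.556 -0.216 0.28 0",
)

```text
t: 15.75
tool_pos: [429.8, -8.3, 103.6]
tool_rot: [0.0, 0.83, 0.558, 0.0]
ft_force: [-0.7, 0.9, -0.6]
finger_gap: 55.0
finger_force: 14.9
```

```bash
python3 go.py 426.5 -2.3 64 -0.386
python3 - <<'E'
from h import *
im=eyes.get_image("wrist");np.save("w6.npy",im,allow_pickle=True);cv2.imwrite("pics/w6.png",im["image"])
E
```

```text
15.75 [429.8  -8.3 103.6] shift frac [ 0.021 -0.027  0.198] turn frac -0.0002 tilt [0.0002 0.0008] gap 55.0 pad 14.9 q6 0.21
```

View pics/w6.png

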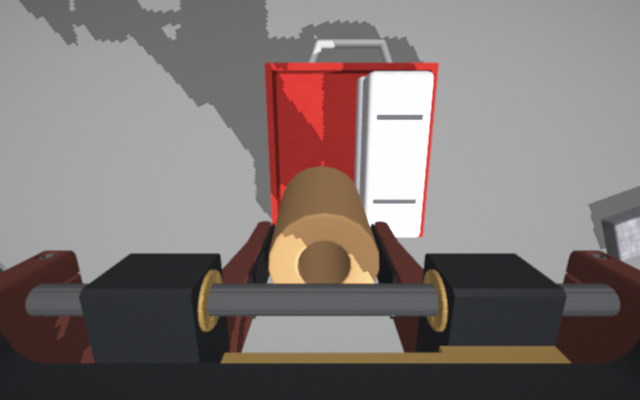

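The wrist view shows the ingot flat along the right-hand wall (columns 358–436). The sleeve is upright in the fingers at (323,230) and sits near the left slot.

Run:
```python
from h import *
im=np.load("w6.npy",allow_pickle=True).item();I=im["image"]
print([(c,I[130,c].tolist()) for c in list(range(264,282))+list(range(350,372))])
T=np.array([463.2,19.1]);A=np.array([[.9264,-.3765],[.3765,.9264]])
for n,u,v,z in(("foot edge z21",356.5,130,21),("rim out L",266,70,27),("rim out R",437,70,27),("ingot top end",400,71,53),("ingot top end near",400,237,53)): print(n,(A@(onz(im,u,v,z)[:2]-T)).round(1))
```

```text
[(264, [113, 113, 112]), (265, [113, 114, 113]), (266, [109, 109, 117]), (267, [89, 90, 133]), (268, [55, 57, 153]), (269, [41, 45, 159]), (270, [40, 44, 157]), (271, [43, 46, 159]), (272, [43, 46, 158]), (273, [39, 41, 146]), (274, [32, 34, 113]), (275, [26, 27, 91]), (276, [25, 28, 90]), (277, [27, 30, 102]), (278, [34, 37, 130]), (279, [40, 43, 149]), (280, [41, 44, 152]), (281, [40, 43, 151]), (350, [42, 45, 157]), (351, [42, 45, 157]), (352, [41, 44, 157]), (353, [42, 45, 158]), (354, [45, 47, 156]), (355, [74, 73, 145]), (356, [113, 110, 123]), (357, [140, 136, 134]), (358, [171, 166, 166]), (359, [190, 184, 185]), (360, [192, 186, 188]), (361, [165, 160, 161]), (362, [124, 120, 120]), (363, [112, 109, 110]), (364, [114, 110, 111]), (365, [115, 110, 111]), (366, [128, 124, 125]), (367, [163, 158, 159]), (368, [202, 195, 196]), (369, [230, 226, 226]), (370, [246, 243, 243]), (371, [253, 251, 251])]
foot edge z21 [ 6.4 19.6]
rim out L [-62.3  63.3]
rim out R [63.9 63.3]
ingot top end [30.4 59.4]
ingot top end near [ 38.3 -58.3]
```

jog_arm(
  steps="0.021 -0.027 0.02 0;0.021 -0.027 0.02 0;0.021 -0.027 0.02 0;0.021 -0.027 0.02 0",
)

```text
t: 16.13
tool_pos: [425.8, -1.9, 99.1]
tool_rot: [0.0, 0.83, 0.558, 0.0]
ft_force: [0.4, -0.3, -0.7]
finger_gap: 54.9
finger_force: 14.9
```

```bash
python3 go.py 426.5 -2.3 64 -0.386
```

```text
16.1333 [425.8  -1.9  99.1] shift frac [-0.001  0.004  0.176] turn frac 0.0001 tilt [0.0002 0.0004] gap 54.9 pad 14.9 q6 0.22
```

jog_arm(
  steps="0 0.002 0.04 0;0 0.002 0.08 0;0 0.002 0.11 0;0 0.002 0.13 0;0 0.002 0.145 0;0 0.002 0.155 0;0 0.002 0.163 0;0 0.002 0.168 0;0 0.002 0.171 0;0 0.002 0.171 0;0 0.002 0.171 0",
)

```text
t: 17.05
tool_pos: [426.1, -2.1, 64.8]
tool_rot: [-0.0, 0.83, 0.558, 0.0]
ft_force: [-0.8, -0.4, -1.3]
finger_gap: 54.7
finger_force: 14.9
```

```bash
python3 go.py 426.0 -2.0 64 -0.386
```

```text
17.05 [426.1  -2.1  64.8] shift frac [ 0.    -0.001  0.004] turn frac 0.0 tilt [ 0.0001 -0.0001] gap 54.7 pad 14.9 q6 0.22
```

jog_arm(
  steps="0 0 0.002 0;0 0 0.004 0;0 0 0.006 0;0 0 0.006 0;0 0 0.006 0",
)

```text
t: 17.47
tool_pos: [426.3, -2.0, 63.9]
tool_rot: [0.0, 0.83, 0.558, 0.0]
ft_force: [-2.4, 1.1, 6.2]
finger_gap: 54.9
finger_force: 15.1
```

jog_arm(
  steps="0 0 0 0;0 0 0 0;0 0 0 0;0 0 0 0",
  fingers=0.75,
)

```text
t: 17.8
tool_pos: [426.3, -2.2, 63.5]
tool_rot: [0.0, 0.83, 0.558, 0.0]
ft_force: [0.8, -0.6, -0.0]
finger_gap: 65.7
finger_force: 0.0
```

jog_arm(
  steps="0 0 -0.03 0;0 0 -0.1 0;0 0 -0.25 0;0 0 -0.45 0;0 0 -0.6 0;0 0 -0.8 0;0 0 -0.8 0;0 0 -0.8 0",
)

```text
t: 18.47
tool_pos: [428.0, -2.4, 226.0]
tool_rot: [0.002, 0.83, 0.558, 0.002]
ft_force: [0.1, 0.2, -1.2]
finger_gap: 65.9
finger_force: 0.0
```

jog_arm(
  steps="0.95 0.25 0 0;0.95 0.25 0 0;0.95 0.25 0 0;0.95 0.25 0 0;0.95 0.25 0 0;0.95 0.25 0 0;0.95 0.25 0 0;0.95 0.25 0 0",
  fingers=1,
)

```text
t: 19.13
tool_pos: [542.3, 154.5, 221.7]
tool_rot: [-0.001, 0.829, 0.559, -0.002]
ft_force: [0.3, -0.7, 1.1]
finger_gap: 88.2
finger_force: 0.0
```

```bash
cat > b.py <<'E'
from h import *
import sys
im=eyes.get_image("wrist");s=monitor.state();np.save(sys.argv[1],im,allow_pickle=True);print(s["t"],s["tool_pos"].round(1))
e=eyes.spot_in("brick","wrist")[0]["extent"];m=mask(im,e,"buff");print(e,face(im,m,95)[:3],fit([(im,fill(m))],"brick_top",(*face(im,m,95)[0],-.39),3))
if len(sys.argv)>2:
    v=np.load(sys.argv[2],allow_pickle=True).item();mv=np.load("mb.npy");a,b=face(im,m,95),face(v,mv,95);print("tri",tri([a[3],b[3]]).round(1))
np.save("mb.npy",m);o=im["image"].copy();o[m>0]=o[m>0]//2+np.array([128,0,128],np.uint8);cv2.imwrite("pics/"+sys.argv[1]+".png",o)
E
python3 b.py w7.npy
```

```text
19.1833 [542.3 154.2 222.2]
[334.6, 23.8, 68.2, 43.9] (array([600.3, 282.6], dtype=float32), array([30.5, 58.1], dtype=float32), 143.6) (array([ 6.09715e+02,  2.97648e+02, -3.81000e-01]), np.float64(0.695))
```

jog_arm(
  steps="0.35 0.02 0 0;0.35 0.02 0 0;0.35 0.02 0 0;0.35 0.02 0 0;0.35 0.02 0 0",
)

```text
t: 19.65
tool_pos: [573.1, 217.1, 223.3]
tool_rot: [0.0, 0.83, 0.558, -0.001]
ft_force: [-0.0, -0.4, -0.3]
finger_gap: 88.0
finger_force: 0.0
```

```bash
python3 b.py w8.npy
```

```text
19.7 [573.1 216.9 223.3]
[329.0, 74.3, 64.7, 72.4] (array([616.7, 313.8], dtype=float32), array([57.2, 58.7], dtype=float32), 67.9) (array([ 6.17309e+02,  3.13903e+02, -4.04000e-01]), np.float64(0.968))
```

jog_arm(
  steps="0.2 0.15 -0.1 0;0.2 0.15 -0.1 0;0.2 0.15 -0.1 0;0.2 0.15 -0.1 0",
)

```text
t: 20.08
tool_pos: [616.9, 243.3, 243.6]
tool_rot: [0.0, 0.83, 0.558, -0.0]
ft_force: [-0.9, -0.6, -0.2]
finger_gap: 87.6
finger_force: 0.0
```

```bash
python3 b.py w9.npy w8.npy;python3 go.py 600 290 60 -.386
```

```text
20.1333 [616.1 243.1 243.2]
[295.4, 119.8, 57.6, 59.7] (array([617.4, 314.7], dtype=float32), array([57.1, 57.8], dtype=float32), 157.9) (array([ 6.17536e+02,  3.14567e+02, -3.85000e-01]), np.float64(0.992))
tri [616.9 314.6  88.6]
20.1833 [615.7 243.1 243.1] shift frac [ 0.189 -0.16   0.915] turn frac -0.0003 tilt [-0.0012 -0.0013] gap 88.1 pad 0.0 q6 0.66
```

View pics/w9.npy.png

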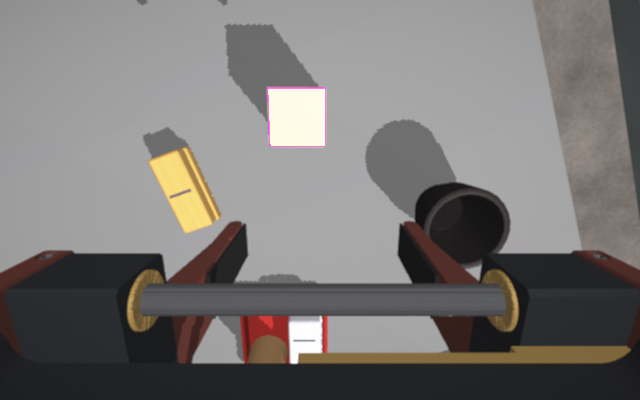

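The brick's top face is at (297,117), nearly aligned with the tool, with the crucible (462,224) and bronze (185,190) well clear. The brick is at (617.4,314.4), yaw ≈ -0.386.

jog_arm(
  steps="0.17 -0.063 0 0;0.333 -0.126 0.05 0;0.333 -0.126 0.2 0;0.333 -0.126 0.35 0;0.333 -0.126 0.5 0;0.333 -0.126 0.62 0;0.333 -0.126 0.73 0;0.333 -0.126 0.82 0;0.333 -0.126 0.88 0;0.333 -0.126 0.91 0;0.333 -0.126 0.92 0;0.333 -0.126 0.92 0;0.333 -0.126 0.92 0",
)

```text
t: 21.27
tool_pos: [619.4, 315.6, 60.7]
tool_rot: [0.0, 0.83, 0.558, 0.001]
ft_force: [0.3, -0.8, 0.3]
finger_gap: 87.9
finger_force: 0.0
```

jog_arm(
  steps="0 0 0 0;0 0 0 0;0 0 0 0;0 0 0 0;0 0 0 0;0 0 0 0;0 0 0 0",
  fingers=0,
  grip_force=18,
)

```text
t: 21.85
tool_pos: [618.7, 315.5, 59.8]
tool_rot: [-0.0, 0.83, 0.558, 0.0]
ft_force: [-0.9, 0.2, 2.9]
finger_gap: 58.0
finger_force: 18.0
```

```bash
python3 go.py 617.4 314.4 60 -.386
```

```text
21.85 [618.7 315.5  59.8] shift frac [-0.007 -0.004 -0.001] turn frac 0.0 tilt [ 0.0003 -0.    ] gap 58.0 pad 18.0 q6 0.76
```

jog_arm(
  steps="0 0 -0.05 0;0 0 -0.15 0;0 0 -0.3 0;-0.05 -0.01 -0.42 0;-0.15 -0.03 -0.5 0;-0.3 -0.06 -0.5 0;-0.45 -0.09 -0.5 0;-0.6 -0.12 -0.5 0;-0.75 -0.15 -0.5 0;-0.9 -0.18 -0.5 0;-0.9 -0.18 -0.5 0;-0.9 -0.18 -0.5 0",
)

```text
t: 22.85
tool_pos: [516.3, 161.0, 159.8]
tool_rot: [-0.0, 0.83, 0.558, -0.0]
ft_force: [1.1, 0.6, -2.7]
finger_gap: 57.7
finger_force: 18.0
```

```bash
python3 go.py 451.2 59.4 105 -0.386
```

```text
22.85 [516.3 161.  159.8] shift frac [-0.593 -0.109  0.274] turn frac -0.001 tilt [-0.0004 -0.0009] gap 57.7 pad 18.0 q6 0.56
```

jog_arm(
  steps="-0.14 -0.026 0 0;-0.28 -0.052 0 0;-0.42 -0.077 0 0;-0.54 -0.1 0 0;-0.593 -0.109 0 0;-0.593 -0.109 0.1 0;-0.593 -0.109 0.2 0;-0.593 -0.109 0.27 0;-0.593 -0.109 0.27 0;-0.593 -0.109 0.27 0;-0.593 -0.109 0.27 0",
)

```text
t: 23.77
tool_pos: [454.0, 60.9, 106.2]
tool_rot: [0.0, 0.829, 0.559, 0.001]
ft_force: [-0.1, -0.1, -3.0]
finger_gap: 57.9
finger_force: 18.0
```

```bash
python3 go.py 451.2 59.4 64.8 -0.386;python3 - <<'E'
from h import *
im=eyes.get_image("scene");cv2.imwrite("pics/s2.png",cv2.resize(im["image"][80:230,270:450],(720,600),interpolation=cv2.INTER_CUBIC))
E
```

```text
23.7667 [454.   60.9 106.2] shift frac [-0.013 -0.011  0.207] turn frac 0.0002 tilt [0.0008 0.0013] gap 57.9 pad 18.0 q6 0.37
```

jog_arm(
  steps="-0.012 -0.009 0.03 0;-0.012 -0.009 0.05 0;-0.012 -0.009 0.05 0;-0.012 -0.009 0.05 0;-0.012 -0.009 0.05 0",
)

```text
t: 24.23
tool_pos: [450.1, 59.0, 95.5]
tool_rot: [-0.0, 0.83, 0.558, 0.0]
ft_force: [-0.6, -0.8, -1.9]
finger_gap: 57.8
finger_force: 18.0
```

```bash
python3 go.py 451.2 59.4 64.8 -0.386
```

```text
24.2333 [450.1  59.   95.5] shift frac [0.004 0.004 0.154] turn frac -0.0001 tilt [ 0.0001 -0.    ] gap 57.8 pad 18.0 q6 0.36
```

jog_arm(
  steps="0.002 0.003 0.03 0;0.002 0.003 0.06 0;0.002 0.003 0.085 0;0.002 0.003 0.105 0;0.002 0.003 0.12 0;0.002 0.003 0.132 0;0.002 0.003 0.14 0;0.002 0.003 0.146 0;0.002 0.003 0.15 0;0.002 0.003 0.15 0;0.002 0.003 0.15 0",
)

```text
t: 25.15
tool_pos: [450.9, 59.1, 65.6]
tool_rot: [0.0, 0.83, 0.558, 0.0]
ft_force: [0.7, 0.0, -2.9]
finger_gap: 58.0
finger_force: 18.0
```

```bash
python3 go.py 451.2 59.4 64.8 -0.386
```

```text
25.15 [450.9  59.1  65.6] shift frac [0.002 0.001 0.004] turn frac 0.0 tilt [0.0002 0.0002] gap 58.0 pad 18.0 q6 0.36
```

jog_arm(
  steps="0 0 0.002 0;0 0 0.004 0;0 0 0.006 0;0 0 0.006 0;0 0 0.006 0",
)

```text
t: 25.57
tool_pos: [451.0, 59.1, 64.8]
tool_rot: [0.0, 0.83, 0.558, 0.0]
ft_force: [-2.0, -0.7, 4.5]
finger_gap: 58.2
finger_force: 18.0
```

jog_arm(
  steps="0 0 0 0;0 0 0 0;0 0 0 0;0 0 0 0",
  fingers=0.8,
)

```text
t: 25.9
tool_pos: [451.0, 59.1, 64.3]
tool_rot: [0.0, 0.83, 0.558, 0.0]
ft_force: [0.4, 0.4, -0.1]
finger_gap: 70.1
finger_force: 0.0
```

jog_arm(
  steps="0 0 -0.03 0;0 0 -0.1 0;0 0 -0.25 0;0 0 -0.45 0;0 0 -0.6 0;0 0 -0.8 0;0 0 -0.8 0;0 0 -0.8 0",
)

```text
t: 26.57
tool_pos: [452.7, 59.1, 226.9]
tool_rot: [0.002, 0.83, 0.558, 0.003]
ft_force: [-0.1, 0.3, -0.7]
finger_gap: 69.9
finger_force: 0.0
```

jog_arm(
  steps="-1 0.3 0 0;-1 0.3 0 0;-1 0.3 0 0;-1 0.3 0 0;-1 0.3 0 0;-1 0.3 0 0;-1 0.3 0 0;-1 0.3 0 0",
)

```text
t: 27.23
tool_pos: [430.0, -148.0, 223.0]
tool_rot: [-0.002, 0.83, 0.558, -0.0]
ft_force: [0.5, 0.4, -0.4]
finger_gap: 70.4
finger_force: 0.0
```

Run:
```python
from h import *
w=eyes.get_image("wrist");sc=eyes.get_image("scene");s=monitor.state();print(s["t"],s["tool_pos"].round(1))
b=cv2.resize(sc["image"][110:220,290:430],(640,270)if 0 else(344,270),interpolation=cv2.INTER_CUBIC)
cv2.imwrite("pics/fin.png",np.vstack([w["image"][:320],cv2.copyMakeBorder(b,0,0,0,640-344,cv2.BORDER_CONSTANT)]))
t=eyes.get_image("top")
for n in("bronze","crucible","brush"):print(n,[r["extent"] for r in eyes.spot_in(n,"top")[:1]],[r["extent"] for r in eyes.spot_in(n,"scene")[:1]])
```

```text
27.3333 [ 430.5 -147.1  223.4]
bronze [[211.7, 258.6, 42.0, 18.1]] [[463.4, 166.1, 41.1, 23.2]]
crucible [[260.9, 156.3, 28.7, 32.6]] [[412.9, 233.4, 44.1, 53.4]]
brush [[350.4, 158.3, 7.6, 64.4]] [[282.9, 244.4, 24.8, 75.9]]
```

View pics/fin.png

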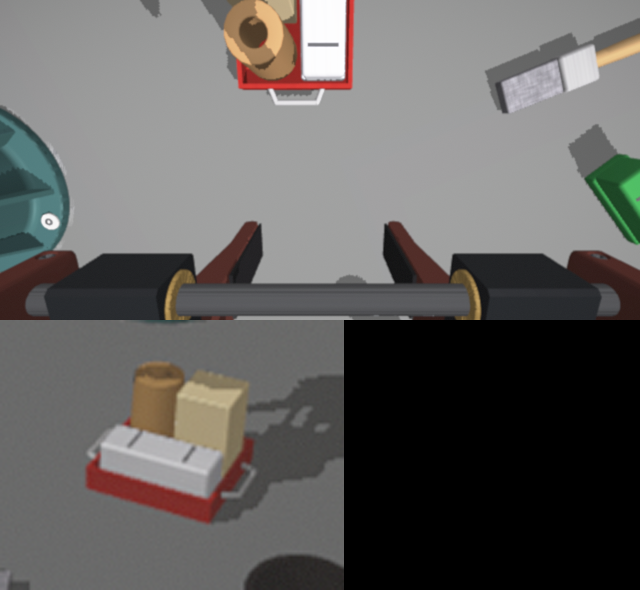

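The final picture shows the ingot flat along its wall, with the sleeve at (265,40) and the brick behind it, both upright in the tray. The network boxes for the bystanders match the first ones, the floor contact came at the expected heights and the arm is clear, so I'm handing in.

```bash
python3 -c "
from h import *
print(order.sign_off())"
```

```text
the job is handed in; nothing more can be done
None
```

The ingot, sleeve and brick are set down side by side on the red tray's floor, the bystanders and look-alikes look unmoved in the camera views, and I handed the job in at about 27 s of the 72 s; the sign-off returned no verdict.

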